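# Assemble the digestion vessel on the blue mat

## Task

Assemble the sample digestion vessel in the steel jacket that stands on the blue mat, in this order: the white liner that fits that jacket snugly, fully down in it; the white blue-banded cover on the liner with its plug in the mouth; the copper disc on the cover; and last the steel disc on the copper one, each lying flat and well centred. Let go of each part before you fetch the next, leave the other liner standing upright on the bench, and do not disturb the wash bottle or the amber jar.

Things in the scene. Friction and masses are not known exactly. Their poses are not given: they have to be found in the camera images.
- mat_blue: Blue square mat, 100 x 100 mm, 4 mm thick, fixed flat on the bench; marks which jacket to use (one jacket stands near its middle, within 8 mm). Origin at the centre of its underside, z up. (A grey mat of the same size, not listed, lies under the other jacket.)
- jacket_wide: Wider short open steel jacket (thick-walled round cup), fixed on one of the two mats: outer diameter 72 mm, bore 58 mm, height 38 mm, floor 6 mm thick. Takes liner_wide. Origin on its axis at its underside (which is 4 mm above the bench), z up.
- jacket_narrow: Narrower short open steel jacket, fixed on the other mat: outer diameter 62 mm, bore 48 mm, height 38 mm, floor 6 mm thick. Takes liner_narrow. Origin on its axis at its underside (4 mm above the bench), z up.
- liner_wide: White plastic liner, an open straight cup standing upright: outer diameter 52 mm, wall 5 mm (mouth 42 mm), height 70 mm, floor 6 mm, foot tapered by 3 mm in radius over the lowest 5 mm; about 0.13 kg. Too wide for jacket_narrow. Fully home it stands on the jacket's floor and its rim is 80 mm above the bench. Origin at the centre of its underside, z up.
- liner_narrow: White plastic liner like the other but slimmer: outer diameter 42 mm, wall 5 mm (mouth 32 mm), height 70 mm, floor 6 mm, the same tapered foot; about 0.10 kg. It would rattle in jacket_wide, which is wrong. Origin at the centre of its underside, z up.
- cover: White round plastic cover with a blue band around its edge and a blue ring on its flat top: flange 56 mm diameter and 16 mm thick, with a plug 26 mm diameter and 6 mm long below it; 22 mm high in all, about 0.09 kg. Fits either liner: the plug goes into the mouth and the flange rests on the rim. At the start it stands on its plug, flange 6 to 22 mm above the bench. Origin at the centre of the plug's underside, z up.
- copper_disc: Flat copper-coloured disc, 58 mm diameter, 12 mm thick, about 0.27 kg, lying flat. Origin at the centre of its underside, z up.
- steel_disc: Flat grey steel disc with a ring of six dark dots on top, 60 mm diameter, 16 mm thick, about 0.34 kg, lying flat. Origin at the centre of its underside, z up.
- wash_bottle: Bystander: white bottle, 62 mm diameter, 150 mm high, standing beyond the mats. Origin at the centre of its underside.
- amber_jar: Bystander: brown jar with a black cap, 60 mm diameter, 85 mm high, at the right far side. Origin at the centre of its underside.

How it is judged:
On the way, in this order (a step that is already met when the one before it is completed fails the run):
1. the liner that fits the jacket on the blue mat stands home in it, released (((horizontal distance between jacket_wide and mat_blue below 0.05 m and horizontal distance between liner_wide and jacket_wide below 0.006 m and z of liner_wide in the frame of jacket_wide between 0.003 and 0.009 m and angle between liner_wide's own z axis and vertical below 0.06 rad and linear speed of liner_wide below 0.02 m/s and contact force between liner_wide and the fingers below 0.1 N) or (horizontal distance between jacket_narrow and mat_blue below 0.05 m and horizontal distance between liner_narrow and jacket_narrow below 0.006 m and z of liner_narrow in the frame of jacket_narrow between 0.003 and 0.009 m and angle between liner_narrow's own z axis and vertical below 0.06 rad and linear speed of liner_narrow below 0.02 m/s and contact force between liner_narrow and the fingers below 0.1 N))), for 0.2 s.
2. the cover lies on that liner with its plug in the mouth, released (((horizontal distance between jacket_wide and mat_blue below 0.05 m and horizontal distance between liner_wide and jacket_wide below 0.006 m and z of liner_wide in the frame of jacket_wide between 0.003 and 0.009 m and angle between each of liner_wide, cover's own z axis and vertical below 0.06 rad and linear speed of each of liner_wide, cover below 0.02 m/s and horizontal distance between cover and liner_wide below 0.01 m and z of cover in the frame of liner_wide between 0.061 and 0.067 m and contact force between cover and the fingers below 0.1 N) or (horizontal distance between jacket_narrow and mat_blue below 0.05 m and horizontal distance between liner_narrow and jacket_narrow below 0.006 m and z of liner_narrow in the frame of jacket_narrow between 0.003 and 0.009 m and angle between each of liner_narrow, cover's own z axis and vertical below 0.06 rad and linear speed of each of liner_narrow, cover below 0.02 m/s and horizontal distance between cover and liner_narrow below 0.01 m and z of cover in the frame of liner_narrow between 0.061 and 0.067 m and contact force between cover and the fingers below 0.1 N))), for 0.2 s.
3. the copper disc lies flat on the cover, released (((horizontal distance between jacket_wide and mat_blue below 0.05 m and (horizontal distance between liner_wide and jacket_wide below 0.006 m and z of liner_wide in the frame of jacket_wide between 0.003 and 0.009 m and angle between liner_wide's own z axis and vertical below 0.06 rad and linear speed of liner_wide below 0.02 m/s) and (horizontal distance between cover and liner_wide below 0.01 m and z of cover in the frame of liner_wide between 0.061 and 0.067 m and angle between cover's own z axis and vertical below 0.06 rad and linear speed of cover below 0.02 m/s) and (horizontal distance between copper_disc and cover below 0.01 m and z of copper_disc in the frame of cover between 0.019 and 0.025 m and angle between copper_disc's own z axis and vertical below 0.06 rad and linear speed of copper_disc below 0.02 m/s) and contact force between copper_disc and the fingers below 0.1 N) or (horizontal distance between jacket_narrow and mat_blue below 0.05 m and (horizontal distance between liner_narrow and jacket_narrow below 0.006 m and z of liner_narrow in the frame of jacket_narrow between 0.003 and 0.009 m and angle between liner_narrow's own z axis and vertical below 0.06 rad and linear speed of liner_narrow below 0.02 m/s) and (horizontal distance between cover and liner_narrow below 0.01 m and z of cover in the frame of liner_narrow between 0.061 and 0.067 m and angle between cover's own z axis and vertical below 0.06 rad and linear speed of cover below 0.02 m/s) and (horizontal distance between copper_disc and cover below 0.01 m and z of copper_disc in the frame of cover between 0.019 and 0.025 m and angle between copper_disc's own z axis and vertical below 0.06 rad and linear speed of copper_disc below 0.02 m/s) and contact force between copper_disc and the fingers below 0.1 N))), for 0.2 s.
4. the steel disc lies flat on the copper disc, released (((horizontal distance between jacket_wide and mat_blue below 0.05 m and (horizontal distance between liner_wide and jacket_wide below 0.006 m and z of liner_wide in the frame of jacket_wide between 0.003 and 0.009 m and angle between liner_wide's own z axis and vertical below 0.06 rad and linear speed of liner_wide below 0.02 m/s) and (horizontal distance between cover and liner_wide below 0.01 m and z of cover in the frame of liner_wide between 0.061 and 0.067 m and angle between cover's own z axis and vertical below 0.06 rad and linear speed of cover below 0.02 m/s) and (horizontal distance between copper_disc and cover below 0.01 m and z of copper_disc in the frame of cover between 0.019 and 0.025 m and angle between copper_disc's own z axis and vertical below 0.06 rad and linear speed of copper_disc below 0.02 m/s) and (horizontal distance between steel_disc and copper_disc below 0.01 m and z of steel_disc in the frame of copper_disc between 0.009 and 0.015 m and angle between steel_disc's own z axis and vertical below 0.06 rad and linear speed of steel_disc below 0.02 m/s) and contact force between steel_disc and the fingers below 0.1 N) or (horizontal distance between jacket_narrow and mat_blue below 0.05 m and (horizontal distance between liner_narrow and jacket_narrow below 0.006 m and z of liner_narrow in the frame of jacket_narrow between 0.003 and 0.009 m and angle between liner_narrow's own z axis and vertical below 0.06 rad and linear speed of liner_narrow below 0.02 m/s) and (horizontal distance between cover and liner_narrow below 0.01 m and z of cover in the frame of liner_narrow between 0.061 and 0.067 m and angle between cover's own z axis and vertical below 0.06 rad and linear speed of cover below 0.02 m/s) and (horizontal distance between copper_disc and cover below 0.01 m and z of copper_disc in the frame of cover between 0.019 and 0.025 m and angle between copper_disc's own z axis and vertical below 0.06 rad and linear speed of copper_disc below 0.02 m/s) and (horizontal distance between steel_disc and copper_disc below 0.01 m and z of steel_disc in the frame of copper_disc between 0.009 and 0.015 m and angle between steel_disc's own z axis and vertical below 0.06 rad and linear speed of steel_disc below 0.02 m/s) and contact force between steel_disc and the fingers below 0.1 N))), for 0.2 s.
At the end, for the whole second after the job is handed in: In the blue mat's jacket stands its own liner (on the floor within 3 mm, 6 mm of the axis); on it cover, copper disc, steel disc, each within 10 mm of the axis of the one below, 3 mm in height; all level within 0.06 rad. Other liner upright on the bench. All released, at rest (((horizontal distance between jacket_wide and mat_blue below 0.05 m and (horizontal distance between liner_wide and jacket_wide below 0.006 m and z of liner_wide in the frame of jacket_wide between 0.003 and 0.009 m and angle between liner_wide's own z axis and vertical below 0.06 rad and linear speed of liner_wide below 0.02 m/s) and (horizontal distance between cover and liner_wide below 0.01 m and z of cover in the frame of liner_wide between 0.061 and 0.067 m and angle between cover's own z axis and vertical below 0.06 rad and linear speed of cover below 0.02 m/s) and (horizontal distance between copper_disc and cover below 0.01 m and z of copper_disc in the frame of cover between 0.019 and 0.025 m and angle between copper_disc's own z axis and vertical below 0.06 rad and linear speed of copper_disc below 0.02 m/s) and (horizontal distance between steel_disc and copper_disc below 0.01 m and z of steel_disc in the frame of copper_disc between 0.009 and 0.015 m and angle between steel_disc's own z axis and vertical below 0.06 rad and linear speed of steel_disc below 0.02 m/s) and height (world z) of liner_narrow between -0.003 and 0.003 m and angle between liner_narrow's own z axis and vertical below 0.06 rad and linear speed of liner_narrow below 0.02 m/s) or (horizontal distance between jacket_narrow and mat_blue below 0.05 m and (horizontal distance between liner_narrow and jacket_narrow below 0.006 m and z of liner_narrow in the frame of jacket_narrow between 0.003 and 0.009 m and angle between liner_narrow's own z axis and vertical below 0.06 rad and linear speed of liner_narrow below 0.02 m/s) and (horizontal distance between cover and liner_narrow below 0.01 m and z of cover in the frame of liner_narrow between 0.061 and 0.067 m and angle between cover's own z axis and vertical below 0.06 rad and linear speed of cover below 0.02 m/s) and (horizontal distance between copper_disc and cover below 0.01 m and z of copper_disc in the frame of cover between 0.019 and 0.025 m and angle between copper_disc's own z axis and vertical below 0.06 rad and linear speed of copper_disc below 0.02 m/s) and (horizontal distance between steel_disc and copper_disc below 0.01 m and z of steel_disc in the frame of copper_disc between 0.009 and 0.015 m and angle between steel_disc's own z axis and vertical below 0.06 rad and linear speed of steel_disc below 0.02 m/s) and height (world z) of liner_wide between -0.003 and 0.003 m and angle between liner_wide's own z axis and vertical below 0.06 rad and linear speed of liner_wide below 0.02 m/s))); the robot touches nothing.
It fails at once if the wash bottle is pushed more than 20 mm or tipped (distance of wash_bottle from where it was at the start of the episode above 0.02 m or angle between wash_bottle's own z axis and vertical above 0.3 rad).
It fails at once if the amber jar is pushed more than 20 mm or tipped (distance of amber_jar from where it was at the start of the episode above 0.02 m or angle between amber_jar's own z axis and vertical above 0.3 rad).
It also fails if it takes over 112 s, if anything falls off the work surface, if the arm or the gripper's body presses on something with over 40 N, if the wrist force passes 120 N, or if a joint passes its speed limit or range.

## Robot

A 7-joint arm with a two-finger parallel gripper is mounted at the origin on the work surface. World frame = base frame: x ahead of the robot, y to its left, z up, the work surface at z = 0. Lengths are in m, angles in rad, forces in N, time in s.
With the tool pointing down it reaches from about 0.35 to 0.9 m from the base axis. Payload 8.1 kg.
Tool frame: the origin (TCP) lies midway between the tips of the shut fingers; the grasp point (between the pads) lies 19 mm behind it; z points along the fingers, y is the line along which they close (so a half turn about z gives the same grasp; the last joint's range is limited). The gripper opens to 92 mm and grips with 3 to 60 N. Pads are 19 mm wide; open, the fingers measure 130 mm over their backs; the gripper's body (75 mm by 190 mm) begins 47 mm behind the grasp point.
Start: joints at [-0.103, 0.434, 0.025, 1.573, -0.012, 1.134, -0.075], TCP at [0.625, -0, 0.227] pointing down, gripper open.
Joint ranges: [-2.62, 2.62], [-0.44, 2.09], [-1.27, 1.32], [0.08, 2.57], [-1.32, 4.46], [0.12, 2], [-2.74, 2.74]. Speed limits (rad/s): [2.22, 2.22, 3.01, 3.01, 3.14, 3.14, 3.14].

## Interface

Orientations are given as a rotation vector (axis times angle).
In Python, from cell import arm gives the robot as it stands.
- The arm moves only by the tool move_arm, never from a script. Its argument "motion" is a list of rows, each an object of numbers: "tx", "ty", "tz": the shift along the tool's x, y, z normalised to -1 to 1, where 1 is 1000 mm; "twist": the turn about the tool's z normalised to -1 to 1, where 1 is pi/2 rad. In form: [{"tx": .., "ty": .., "tz": .., "twist": ..}, ...]. A call has 1 to 12 rows; each row shifts and turns the commanded pose from where the row before left it, along the tool's axes as they then stand; what a row does not reach is not made up. A row lasts 1/10 s, in which the tool goes at most 50 mm and 8.59 degrees, less where a joint would pass 70% of its speed; a pose out of reach is approached as far as the arm can. A call with a number of a shift or a turn outside -1 to 1 is refused whole. A call with a gripper value outside its range is refused whole. "gripper" is the gripper's target within -1 to 1 (shut at 1, half-way at 0, fully open at -1), set as the call begins (left out, the last holds). The fingers move at their own pace and stop on an object; "squeeze" is the grip in N (left out, the last holds). Time passes only in rows, so rows that do not move let the fingers close. It gives the time, the measured TCP pose, the force, the opening and the grip force at its end, in the units of the state.
- arm.observe(): the state, without advancing time (a new reading comes with each control period).
- arm.get_image(name): name is "scene" or "side" or "wrist"; returns the picture (400x640x3 uint8, red, green, blue); there is no depth.
- arm.calibration(name): a dict with "K" (3x3 intrinsics, pixels), "k1" (the pictures are not rectified: a ray, as slopes to the right and down, at radius r is drawn at 1 + k1 r^2 times it, then the intrinsics apply), "T" (4x4, takes a point from camera to world coordinates). Camera axes: x right, y down, z forward; pixel columns grow to the right and rows downward; lengths in m; the calibration is good to about 2 mm. A picture is of the moment at which its call begins: read the wrist's pose just before it. calibration takes no time and is no camera call; for the wrist camera it gives the pose at the moment of the call.
- arm.sign_off(): hands the job in; it is judged then, once.
Trained networks look in the newest picture that a camera, given by its name, has taken for a name from the list of things; names that differ only in an ending like _2 or _b are one class to them, and where a whole thing is asked for, a point or a joint stands for the part that bears it (a point fixed in the world has none). Each returns a list of dicts, best first, with "conf" (0 to 1); they miss things now and then, are a little off and sometimes report something else, mostly with a low value. They report only what shows in the picture. A call takes as long as a camera call.
- arm.look_for(camera, query): "point" ([column, row] as shares, 0 to 1, of the picture: columns of its width, rows of its height, amid what is visible of it).
- arm.regions_of(camera, query): "region" (400x640 bool, what is visible of it) and "point" ([column, row] as shares, 0 to 1, of the picture: columns of its width, rows of its height, amid what is visible of it).
- arm.place_of(camera, query): "point" ([column, row] as shares, 0 to 1, of the picture: columns of its width, rows of its height: a listed point, or the origin of a listed thing).
The state is a dict: "clock": time; "joints": joint angles; "dq": joint speeds; "joint_efforts": joint torques, N m; "position": TCP position; "ee_rot": TCP orientation; "force": force on the tool from outside, world axes, zero at the start; "ft_torque": the same for the moment, N m; "width": opening from 0.0 (shut) to 1.0 (fully open); "gripper_force": force on a finger pad.
Only numpy, scipy, OpenCV 4.12 (cv2) and the standard library are available. Lean on these libraries where they do the work, as an engineer would, in place of code of your own. Each camera call takes 0.05 s, during which the arm holds its last target. There are 200 camera calls.

## Working session

There is one attempt and no reset: what is moved stays moved. The work goes in short steps, Python scripts to look and compute and a tool call to move; the robot and the scene stay as the last step left them, time stands still between calls to the robot, and variables do not carry over. Pictures are saved under pics/ and viewed, at most 14 in all, crops included, and the job is handed in when it is done.

Besides the shell and the picture viewer there is one more tool, called after "Call:" as name(argument=value, ...) on one line, values as JSON. move_arm: Moves the arm, as the interface text tells. Scaled input: -1 to 1 covers 1000 mm each way for a shift and pi/2 rad each way for a turn. Its arguments: {"type":"object","properties":{"motion":{"type":"array","items":{"type":"object","properties":{"tx":{"type":"number"},"ty":{"type":"number"},"tz":{"type":"number"},"twist":{"type":"number"}}}},"gripper":{"type":"number"},"squeeze":{"type":"number"}},"required":["motion"]}

```bash
mkdir -p pics; ls; cat > h.py <<'E'
import numpy as np, cv2
from cell import arm
def save(cam,name):
    im=arm.get_image(cam); cv2.imwrite(f'pics/{name}.png',im[:,:,::-1].copy()); return im
def ray(cam,px,cal=None):
    c=cal or arm.calibration(cam); K=np.array(c['K']);T=np.array(c['T'])
    d=np.array([(px[0]-K[0,2])/K[0,0],(px[1]-K[1,2])/K[1,1]])
    u=d.copy()
    for _ in range(20): u=d/(1+c['k1']*(u@u))
    return T[:3,3],T[:3,:3]@np.array([u[0],u[1],1])
def at(cam,px,z,cal=None):
    o,d=ray(cam,px,cal); return o+d*(z-o[2])/d[2]
def proj(cam,P,cal=None):
    c=cal or arm.calibration(cam); K=np.array(c['K']);T=np.array(c['T'])
    q=(np.atleast_2d(P)-T[:3,3])@T[:3,:3]; u=q[:,:2]/q[:,2:]
    u=u*(1+c['k1']*(u**2).sum(1,keepdims=True)); return u*[K[0,0],K[1,1]]+[K[0,2],K[1,2]]
E
python3 - <<'E'
from h import *
np.set_printoptions(precision=3,suppress=True)
print(arm.observe())
for cam in ('scene','side','wrist'):
    save(cam,cam+'0'); c=arm.calibration(cam); print(cam,np.array(c['K']).tolist(),c['k1'],np.array(c['T']))
    for q in ['mat_blue','jacket_wide','jacket_narrow','liner_wide','liner_narrow','cover','copper_disc','steel_disc','wash_bottle','amber_jar']:
        if cam=='wrist' and q in('wash_bottle','amber_jar'): continue
        for r in arm.place_of(cam,q)[:2]:
            p=np.array(r['point'])*[640,400]; z=0.004 if 'jacket' in q else 0
            print(q,round(r['conf'],2),p,at(cam,p,z))
E
```

```text
pics
{'clock': 0.0, 'joints': array([-0.103,  0.435,  0.025,  1.574, -0.012,  1.134, -0.075]), 'dq': array([ 0.   ,  0.001, -0.   ,  0.002, -0.002,  0.001, -0.001]), 'joint_efforts': array([  0.   , -66.785,   0.985, -31.446,  -0.061,   0.043,   0.   ]), 'position': array([ 0.624, -0.   ,  0.226]), 'ee_rot': array([-2.221, -2.221,  0.002]), 'force': array([0.615, 0.141, 0.273]), 'ft_torque': array([-0.042,  0.031, -0.004]), 'gripper_force': 0.0, 'width': 0.9984343539456187}
scene [[475.353435867749, 0.0, 327.1084656343579], [0.0, 475.353435867749, 197.27066615132685], [0.0, 0.0, 1.0]] 0.023376635190873973 [[-0.558  0.446 -0.7    1.368]
 [ 0.83   0.303 -0.469  0.482]
 [ 0.003 -0.842 -0.539  0.641]
 [ 0.     0.     0.     1.   ]]
jacket_wide 0.86 [288.832 196.6  ] [ 0.593 -0.152  0.004]
jacket_narrow 0.88 [391.488 249.32 ] [0.636 0.156 0.004]
liner_wide 0.83 [496.704 254.2  ] [0.521 0.344 0.   ]
liner_narrow 0.6 [246.528 161.4  ] [ 0.509 -0.368  0.   ]
cover 0.55 [474.368 214.52 ] [0.405 0.255 0.   ]
copper_disc 0.61 [379.008 194.08 ] [0.451 0.025 0.   ]
steel_disc 0.73 [305.792 159.6 
[... 843 characters left out ...]
]
liner_narrow 0.63 [356.224 158.88 ] [ 0.511 -0.351  0.   ]
cover 0.64 [410.496 305.68 ] [0.41 0.25 0.  ]
copper_disc 0.6 [374.72 232.  ] [0.469 0.027 0.   ]
steel_disc 0.78 [392.384 177.92 ] [ 0.405 -0.239  0.   ]
wash_bottle 0.9 [262.72 213.72] [ 0.746 -0.02   0.   ]
wrist [[295.5949118570082, 0.0, 319.6854065325963], [0.0, 295.5949118570082, 204.35029574154828], [0.0, 0.0, 1.0]] -0.030646445601813642 [[ 1.     0.001 -0.     0.626]
 [ 0.001 -0.964 -0.266  0.072]
 [-0.     0.266 -0.964  0.384]
 [ 0.     0.     0.     1.   ]]
jacket_wide 0.85 [309.12 287.52] [ 0.61  -0.158  0.004]
jacket_narrow 0.69 [330.304  48.28 ] [0.638 0.157 0.004]
copper_disc 0.85 [192.576 159.2  ] [0.46  0.027 0.   ]
```

View pics/scene0.png

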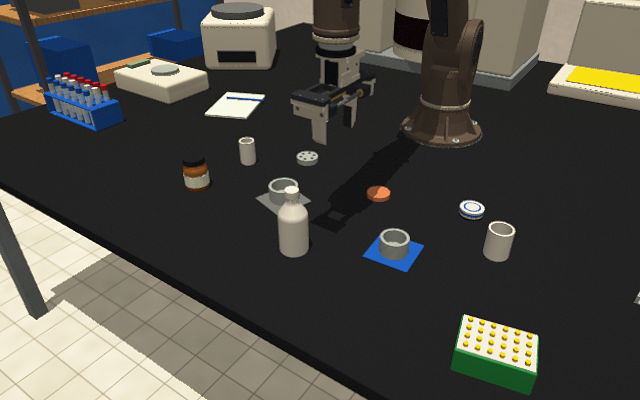

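View pics/wrist0.png

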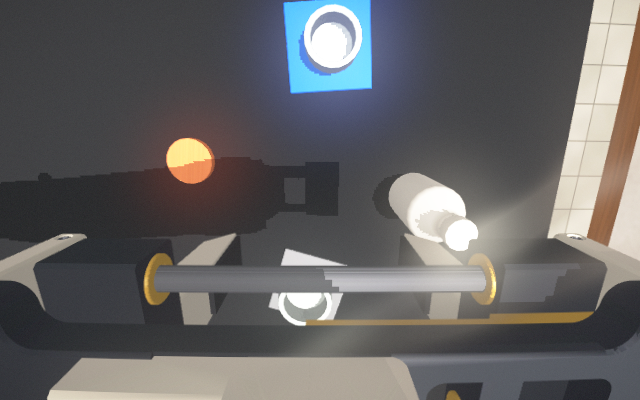

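The scene shows the blue-mat jacket at (394,245) and the smaller liner at (247,150). The larger liner is at (498,240), the cover at (472,209), copper at (378,193), steel at (307,158), the bottle at (292,225) and the jar at (196,175). From the wrist picture, the blue-mat jacket (333,38) is about 59 px across. That is about 61 mm, so it is the narrow one and takes liner_narrow. I'll confirm the liner's size from close by.

Call:
move_arm(motion=[{"tx": -0.045, "ty": -0.0115}, {"tx": -0.045, "ty": -0.0115}, {"tx": -0.045, "ty": -0.0115}, {"tx": -0.045, "ty": -0.0115}, {"tx": -0.045, "ty": -0.0115}, {"tx": -0.045, "ty": -0.0115}, {"tx": -0.045, "ty": -0.0115}, {"tx": -0.045, "ty": -0.0115}, {"tx": -0.045, "ty": -0.0115}, {"tx": -0.045, "ty": -0.0115}, {}, {}], gripper=-1)

```text
invalid input
```

```bash
cat >> h.py <<'E'
np.set_printoptions(precision=4,suppress=True)
from scipy.optimize import least_squares
def cyl(cam,q,r,z0,z1,guess,tag=None,pick=0,fixr=True):
    """fit upright cylinder (x,y) to the region's bounding silhouette"""
    cal=arm.calibration(cam); R=arm.regions_of(cam,q)
    if not R: print(q,'none'); return
    m=R[pick]['region'].astype(np.uint8); a=np.linspace(0,2*np.pi,90)
    cs,_=cv2.findContours(m,cv2.RETR_EXTERNAL,cv2.CHAIN_APPROX_NONE); c=max(cs,key=cv2.contourArea)[:,0,:].astype(float)
    c=c[(c[:,0]>1)&(c[:,0]<638)&(c[:,1]>1)&(c[:,1]<398)]
    def res(v):
        rr=r if fixr else v[2]
        P=np.vstack([np.c_[v[0]+rr*np.cos(a),v[1]+rr*np.sin(a),0*a+z] for z in (z0,z1)])
        h=cv2.convexHull(proj(cam,P,cal).astype(np.float32))
        return np.array([cv2.pointPolygonTest(h,(float(x),float(y)),True) for x,y in c])
    s=least_squares(res,list(guess)+([] if fixr else [r]),diff_step=1e-3,loss='soft_l1')
    print(q,cam,'conf',round(R[pick]['conf'],2),'fit',s.x,'rms px',np.sqrt((res(s.x)**2).mean()).round(2),'n',len(c)); return s.x
E
python3 - <<'E'
from h import *
print(arm.observe()['position'])
save('wrist','w1')
for q in ['liner_narrow','liner_wide']:
    for r in arm.place_of('wrist',q): print(q,r['conf'],at('wrist',np.array(r['point'])*[640,400],0))
cyl('wrist','liner_narrow',.021,0.0,.07,(.51,-.36),fixr=False)
cyl('wrist','liner_narrow',.021,0.0,.07,(.51,-.36))
E
```

```text
[ 0.625  -0.      0.2267]
liner_narrow none
liner_narrow none
```

View pics/w1.png

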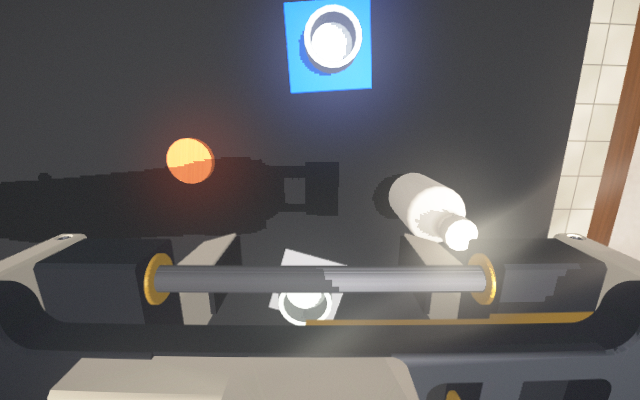

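The move was refused, probably because of the empty rows, and the picture is unchanged. I'll send full rows instead.

Call:
move_arm(motion=[{"tx": -0.045, "ty": -0.0115, "tz": 0, "twist": 0}, {"tx": -0.045, "ty": -0.0115, "tz": 0, "twist": 0}, {"tx": -0.045, "ty": -0.0115, "tz": 0, "twist": 0}, {"tx": -0.045, "ty": -0.0115, "tz": 0, "twist": 0}, {"tx": -0.045, "ty": -0.0115, "tz": 0, "twist": 0}, {"tx": -0.045, "ty": -0.0115, "tz": 0, "twist": 0}, {"tx": -0.045, "ty": -0.0115, "tz": 0, "twist": 0}, {"tx": -0.045, "ty": -0.0115, "tz": 0, "twist": 0}, {"tx": -0.045, "ty": -0.0115, "tz": 0, "twist": 0}, {"tx": -0.045, "ty": -0.0115, "tz": 0, "twist": 0}, {"tx": 0, "ty": 0, "tz": 0, "twist": 0}, {"tx": 0, "ty": 0, "tz": 0, "twist": 0}], gripper=-1)

```text
clock: 3.0
position: [0.509, -0.4514, 0.2263]
ee_rot: [-2.225, -2.218, 0.001]
force: [0.0, 1.2, -0.5]
width: 1.001
gripper_force: 0.0
```

```bash
python3 - <<'E'
from h import *
print(arm.observe()['position'])
save('wrist','w2')
for q in ['liner_narrow','liner_wide']:
    for r in arm.place_of('wrist',q): print(q,r['conf'],at('wrist',np.array(r['point'])*[640,400],0))
cyl('wrist','liner_narrow',.021,0.0,.07,(.51,-.36),fixr=False)
cyl('wrist','liner_narrow',.021,0.0,.07,(.51,-.36))
E
```

```text
[ 0.509  -0.4514  0.2263]
liner_narrow 0.58 [ 0.5121 -0.3595  0.    ]
liner_narrow wrist conf 0.61 fit [ 0.5145 -0.3562  0.0202] rms px 0.5 n 119
liner_narrow wrist conf 0.61 fit [ 0.5145 -0.3562] rms px 0.92 n 119
```

View pics/w2.png

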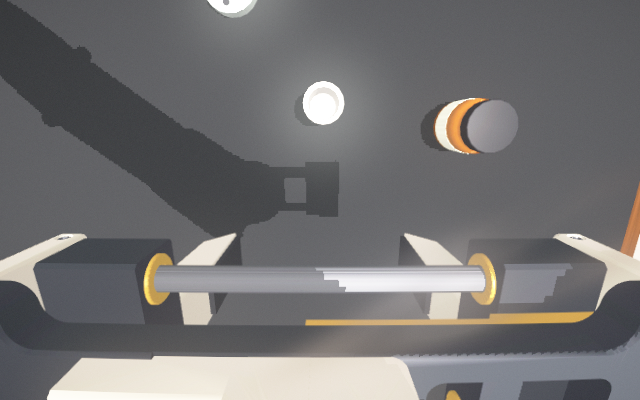

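The liner at (323,103) fits a radius of about 20 mm, so it is liner_narrow, at (0.514,-0.356). The jar at (475,125) is clear of the gripper. Grasp it.

Call:
move_arm(motion=[{"tx": 0.0475, "ty": 0.0025, "tz": 0, "twist": 0}, {"tx": 0.0475, "ty": 0.003, "tz": 0, "twist": 0}, {"tx": 0, "ty": 0, "tz": 0, "twist": 0}, {"tx": 0, "ty": 0, "tz": 0.045, "twist": 0}, {"tx": 0, "ty": 0, "tz": 0.045, "twist": 0}, {"tx": 0, "ty": 0, "tz": 0.045, "twist": 0}, {"tx": 0, "ty": 0, "tz": 0.03, "twist": 0}, {"tx": 0, "ty": 0, "tz": 0.02, "twist": 0}, {"tx": 0, "ty": 0, "tz": 0, "twist": 0}, {"tx": 0, "ty": 0, "tz": 0, "twist": 0}], gripper=-1)

```text
clock: 4.25
position: [0.516, -0.3547, 0.0423]
ee_rot: [2.22, 2.222, 0.0]
force: [-0.1, 0.1, -0.0]
width: 1.001
gripper_force: 0.0
```

Call:
move_arm(motion=[{"tx": 0, "ty": 0, "tz": 0, "twist": 0}, {"tx": 0, "ty": 0, "tz": 0, "twist": 0}, {"tx": 0, "ty": 0, "tz": 0, "twist": 0}, {"tx": 0, "ty": 0, "tz": 0, "twist": 0}, {"tx": 0, "ty": 0, "tz": 0, "twist": 0}, {"tx": 0, "ty": 0, "tz": 0, "twist": 0}, {"tx": 0, "ty": 0, "tz": 0, "twist": 0}, {"tx": 0, "ty": 0, "tz": 0, "twist": 0}], gripper=1, squeeze=15)

```text
clock: 5.05
position: [0.5153, -0.355, 0.0417]
ee_rot: [-2.221, -2.221, 0.0]
force: [-0.4, 0.6, 1.2]
width: 0.455
gripper_force: 14.8
```

Call:
move_arm(motion=[{"tx": 0, "ty": 0, "tz": -0.025, "twist": 0}, {"tx": 0, "ty": 0, "tz": -0.04, "twist": 0}, {"tx": 0, "ty": 0, "tz": -0.045, "twist": 0}, {"tx": 0, "ty": 0, "tz": -0.045, "twist": 0}, {"tx": 0.02, "ty": 0.005, "tz": -0.03, "twist": 0}, {"tx": 0.04, "ty": 0.01, "tz": 0, "twist": 0}, {"tx": 0.045, "ty": 0.012, "tz": 0, "twist": 0}, {"tx": 0.045, "ty": 0.012, "tz": 0, "twist": 0}, {"tx": 0.045, "ty": 0.012, "tz": 0, "twist": 0}, {"tx": 0.045, "ty": 0.012, "tz": 0, "twist": 0}, {"tx": 0.045, "ty": 0.012, "tz": 0, "twist": 0}, {"tx": 0.045, "ty": 0.012, "tz": 0, "twist": 0}])

```text
clock: 6.25
position: [0.6026, -0.0232, 0.2267]
ee_rot: [-2.222, -2.221, 0.0]
force: [1.3, -0.2, -0.9]
width: 0.452
gripper_force: 14.8
```

Call:
move_arm(motion=[{"tx": 0.045, "ty": 0.015, "tz": 0, "twist": 0}, {"tx": 0.035, "ty": 0.01, "tz": 0, "twist": 0}, {"tx": 0.005, "ty": 0.005, "tz": 0, "twist": 0}, {"tx": 0, "ty": 0, "tz": 0, "twist": 0}, {"tx": 0, "ty": 0, "tz": 0, "twist": 0}, {"tx": 0, "ty": 0, "tz": 0, "twist": 0}])

```text
clock: 6.85
position: [0.6323, 0.0577, 0.2268]
ee_rot: [2.224, 2.218, -0.001]
force: [0.3, -0.6, -0.7]
width: 0.452
gripper_force: 14.8
```

```bash
python3 - <<'E'
from h import *
print(arm.observe()['position'],arm.observe()['width'])
save('wrist','w3')
for q in ['jacket_narrow','jacket_wide','copper_disc']:
    for r in arm.place_of('wrist',q): print(q,r['conf'],at('wrist',np.array(r['point'])*[640,400],.004 if 'j' in q else 0))
cyl('wrist','jacket_narrow',.031,0.004,.042,(.636,.157),fixr=False)
cyl('wrist','jacket_narrow',.031,0.004,.042,(.636,.157))
cyl('wrist','copper_disc',.029,0.0,.012,(.46,.027))
cyl('wrist','cover',.028,0.006,.022,(.41,.252))
E
```

```text
[0.6323 0.0577 0.2268] 0.4516333562557724
jacket_narrow 0.9 [0.6393 0.1612 0.004 ]
copper_disc 0.87 [0.4611 0.0285 0.    ]
copper_disc 0.38 [ 0.6337 -0.0156  0.    ]
jacket_narrow wrist conf 0.73 fit [0.6386 0.1614 0.0298] rms px 0.35 n 159
jacket_narrow wrist conf 0.73 fit [0.6385 0.1614] rms px 1.19 n 159
copper_disc wrist conf 0.61 fit [0.4601 0.0272] rms px 0.6 n 126
cover wrist conf 0.82 fit [0.4095 0.2489] rms px 0.64 n 113
```

View pics/w3.png

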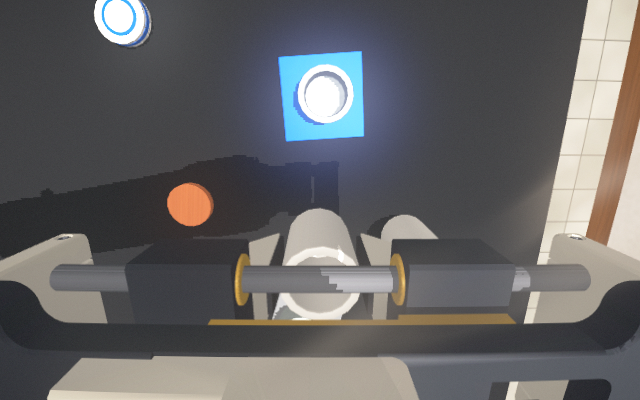

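The jacket at (325,95) has a radius of about 30 mm, so it is the narrow one, centred at (0.6385,0.161). The liner hangs upright in the grip.

Call:
move_arm(motion=[{"tx": 0.04, "ty": 0.003, "tz": 0, "twist": 0}, {"tx": 0.045, "ty": 0.003, "tz": 0, "twist": 0}, {"tx": 0.02, "ty": 0.001, "tz": 0, "twist": 0}, {"tx": 0, "ty": 0, "tz": 0.03, "twist": 0}, {"tx": 0, "ty": 0, "tz": 0.045, "twist": 0}, {"tx": 0, "ty": 0, "tz": 0.045, "twist": 0}, {"tx": 0, "ty": 0, "tz": 0.01, "twist": 0}, {"tx": 0, "ty": 0, "tz": 0, "twist": 0}, {"tx": 0, "ty": 0, "tz": 0, "twist": 0}, {"tx": 0, "ty": 0, "tz": 0.01, "twist": 0}, {"tx": 0, "ty": 0, "tz": 0.005, "twist": 0}])

```text
clock: 8.35
position: [0.6404, 0.1652, 0.0827]
ee_rot: [2.221, 2.221, 0.003]
force: [-0.3, 0.0, -1.3]
width: 0.454
gripper_force: 14.8
```

Call:
move_arm(motion=[{"tx": -0.0022, "ty": -0.0012, "tz": 0, "twist": 0}, {"tx": 0, "ty": 0, "tz": 0, "twist": 0}, {"tx": 0, "ty": 0, "tz": 0.006, "twist": 0}, {"tx": 0, "ty": 0, "tz": 0.006, "twist": 0}, {"tx": 0, "ty": 0, "tz": 0.006, "twist": 0}, {"tx": 0, "ty": 0, "tz": 0.005, "twist": 0}, {"tx": 0, "ty": 0, "tz": 0.004, "twist": 0}, {"tx": 0, "ty": 0, "tz": 0.003, "twist": 0}, {"tx": 0, "ty": 0, "tz": 0, "twist": 0}, {"tx": 0, "ty": 0, "tz": 0, "twist": 0}])

```text
clock: 9.35
position: [0.6381, 0.163, 0.0515]
ee_rot: [-2.221, -2.221, 0.0]
force: [-0.1, 2.0, -1.3]
width: 0.452
gripper_force: 14.8
```

Call:
move_arm(motion=[{"tx": 0, "ty": 0, "tz": 0, "twist": 0}, {"tx": 0, "ty": 0, "tz": 0, "twist": 0}, {"tx": 0, "ty": 0, "tz": 0, "twist": 0}, {"tx": 0, "ty": 0, "tz": 0, "twist": 0}, {"tx": 0, "ty": 0, "tz": 0, "twist": 0}, {"tx": 0, "ty": 0, "tz": 0, "twist": 0}], gripper=-1)

```text
clock: 9.95
position: [0.6384, 0.1627, 0.0518]
ee_rot: [2.222, 2.221, 0.0]
force: [-0.5, -0.1, -0.8]
width: 0.926
gripper_force: 0.0
```

Call:
move_arm(motion=[{"tx": 0, "ty": 0, "tz": -0.02, "twist": 0}, {"tx": 0, "ty": 0, "tz": -0.04, "twist": 0}, {"tx": 0, "ty": 0, "tz": -0.04, "twist": 0}, {"tx": -0.02, "ty": 0, "tz": -0.04, "twist": 0}, {"tx": -0.045, "ty": 0, "tz": -0.035, "twist": 0}, {"tx": -0.04, "ty": 0, "tz": 0, "twist": 0}, {"tx": 0, "ty": 0, "tz": 0, "twist": 0}, {"tx": 0, "ty": 0, "tz": 0, "twist": 0}, {"tx": 0, "ty": 0, "tz": 0, "twist": 0}])

```text
clock: 10.85
position: [0.638, 0.0645, 0.222]
ee_rot: [-2.219, -2.222, -0.0]
force: [-0.1, 0.1, -0.3]
width: 1.002
gripper_force: 0.0
```

```bash
python3 - <<'E'
from h import *
print(arm.observe()['position'],arm.observe()['width'])
save('wrist','w4')
for z in((.02,.08),(.042,.08)): cyl('wrist','liner_narrow',.021,*z,(.638,.162))
cyl('wrist','cover',.028,0.006,.022,(.41,.252))
E
```

```text
[0.638  0.0645 0.222 ] 1.0024199144689603
liner_narrow wrist conf 0.74 fit [0.6374 0.159 ] rms px 1.03 n 123
liner_narrow wrist conf 0.74 fit [0.6374 0.159 ] rms px 1.02 n 123
cover wrist conf 0.87 fit [0.4101 0.2477] rms px 0.76 n 122
```

View pics/w4.png

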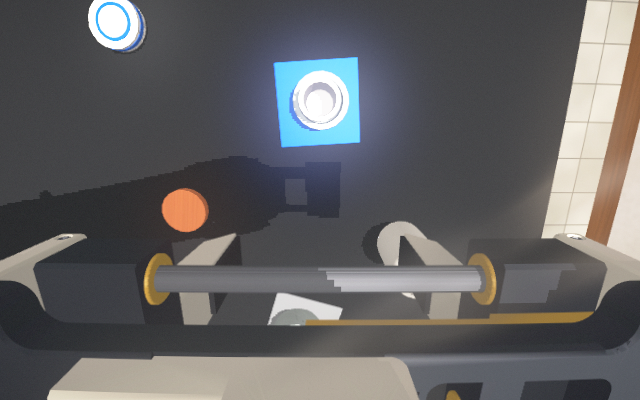

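The liner stands in the jacket at (320,99), rim level, at about (0.638,0.161). Next is the cover at (117,22).

Call:
move_arm(motion=[{"tx": 0.015, "ty": -0.04, "tz": 0, "twist": 0}, {"tx": 0.015, "ty": -0.045, "tz": 0, "twist": 0}, {"tx": 0.015, "ty": -0.045, "tz": 0, "twist": 0}, {"tx": 0.015, "ty": -0.045, "tz": 0, "twist": 0}, {"tx": 0.015, "ty": -0.035, "tz": 0, "twist": 0}, {"tx": 0.01, "ty": -0.018, "tz": 0, "twist": 0}, {"tx": 0, "ty": 0, "tz": 0, "twist": 0}, {"tx": 0, "ty": 0, "tz": 0, "twist": 0}, {"tx": 0, "ty": 0, "tz": 0, "twist": 0}])

```text
clock: 11.95
position: [0.4113, 0.1481, 0.2225]
ee_rot: [2.222, 2.22, 0.001]
force: [-0.5, -1.0, -0.7]
width: 1.002
gripper_force: 0.0
```

```bash
python3 - <<'E'
from h import *
print(arm.observe()['position'],arm.observe()['width'])
save('wrist','w5')
cyl('wrist','cover',.028,0.006,.022,(.41,.25))
E
```

```text
[0.4113 0.1481 0.2225] 1.0015871453183482
cover wrist conf 0.8 fit [0.4099 0.2462] rms px 1.02 n 136
```

Call:
move_arm(motion=[{"tx": 0.045, "ty": -0.001, "tz": 0, "twist": 0}, {"tx": 0.045, "ty": 0, "tz": 0, "twist": 0}, {"tx": 0.008, "ty": 0, "tz": 0, "twist": 0}, {"tx": 0, "ty": 0, "tz": 0.045, "twist": 0}, {"tx": 0, "ty": 0, "tz": 0.045, "twist": 0}, {"tx": 0, "ty": 0, "tz": 0.045, "twist": 0}, {"tx": 0, "ty": 0, "tz": 0.04, "twist": 0}, {"tx": 0, "ty": 0, "tz": 0.025, "twist": 0}, {"tx": 0, "ty": 0, "tz": 0.01, "twist": 0}, {"tx": 0, "ty": 0, "tz": 0.005, "twist": 0}, {"tx": 0, "ty": 0, "tz": 0, "twist": 0}, {"tx": 0, "ty": 0, "tz": 0, "twist": 0}])

```text
clock: 13.25
position: [0.4102, 0.2467, 0.0085]
ee_rot: [2.221, 2.221, 0.003]
force: [0.4, -0.3, 0.1]
width: 0.996
gripper_force: 0.0
```

Call:
move_arm(motion=[{"tx": 0, "ty": 0, "tz": 0, "twist": 0}, {"tx": 0, "ty": 0, "tz": 0, "twist": 0}, {"tx": 0, "ty": 0, "tz": 0, "twist": 0}, {"tx": 0, "ty": 0, "tz": 0, "twist": 0}, {"tx": 0, "ty": 0, "tz": 0, "twist": 0}, {"tx": 0, "ty": 0, "tz": 0, "twist": 0}, {"tx": 0, "ty": 0, "tz": 0, "twist": 0}, {"tx": 0, "ty": 0, "tz": 0, "twist": 0}], gripper=1)

```text
clock: 14.05
position: [0.4094, 0.2464, 0.0075]
ee_rot: [2.221, 2.221, 0.0]
force: [0.3, -0.8, 2.7]
width: 0.606
gripper_force: 15.0
```

Call:
move_arm(motion=[{"tx": 0, "ty": 0, "tz": -0.025, "twist": 0}, {"tx": 0, "ty": 0, "tz": -0.04, "twist": 0}, {"tx": 0, "ty": 0, "tz": -0.045, "twist": 0}, {"tx": -0.01, "ty": 0.02, "tz": -0.012, "twist": 0}, {"tx": -0.015, "ty": 0.045, "tz": 0, "twist": 0}, {"tx": -0.015, "ty": 0.045, "tz": 0, "twist": 0}, {"tx": -0.015, "ty": 0.045, "tz": 0, "twist": 0}, {"tx": -0.015, "ty": 0.045, "tz": 0, "twist": 0}, {"tx": -0.015, "ty": 0.028, "tz": 0, "twist": 0}, {"tx": 0, "ty": 0, "tz": 0.015, "twist": 0}, {"tx": 0, "ty": 0, "tz": 0.01, "twist": 0}, {"tx": 0, "ty": 0, "tz": 0, "twist": 0}])

```text
clock: 15.25
position: [0.6347, 0.1618, 0.102]
ee_rot: [-2.218, -2.221, 0.006]
force: [0.4, 1.1, -0.1]
width: 0.608
gripper_force: 15.0
```

Call:
move_arm(motion=[{"tx": 0, "ty": 0, "tz": 0, "twist": 0}, {"tx": 0, "ty": 0, "tz": 0, "twist": 0}])

```text
clock: 15.45
position: [0.6369, 0.1623, 0.1051]
ee_rot: [-2.22, -2.223, -0.001]
force: [0.9, -1.2, -1.4]
width: 0.6
gripper_force: 15.0
```

Call:
move_arm(motion=[{"tx": -0.0008, "ty": 0.001, "tz": 0.008, "twist": 0}, {"tx": 0, "ty": 0, "tz": 0.005, "twist": 0}, {"tx": 0, "ty": 0, "tz": 0.004, "twist": 0}, {"tx": 0, "ty": 0, "tz": 0.003, "twist": 0}, {"tx": 0, "ty": 0, "tz": 0.002, "twist": 0}, {"tx": 0, "ty": 0, "tz": 0.001, "twist": 0}, {"tx": 0, "ty": 0, "tz": 0, "twist": 0}, {"tx": 0, "ty": 0, "tz": 0, "twist": 0}, {"tx": 0, "ty": 0, "tz": 0, "twist": 0}])

```text
clock: 16.35
position: [0.6384, 0.1606, 0.0816]
ee_rot: [2.221, 2.221, 0.001]
force: [-0.2, -0.8, 1.7]
width: 0.603
gripper_force: 15.0
```

Call:
move_arm(motion=[{"tx": 0, "ty": 0, "tz": 0, "twist": 0}, {"tx": 0, "ty": 0, "tz": 0, "twist": 0}, {"tx": 0, "ty": 0, "tz": 0, "twist": 0}, {"tx": 0, "ty": 0, "tz": 0, "twist": 0}, {"tx": 0, "ty": 0, "tz": 0, "twist": 0}, {"tx": 0, "ty": 0, "tz": 0, "twist": 0}], gripper=-1)

```text
clock: 16.95
position: [0.6383, 0.1605, 0.0814]
ee_rot: [-2.222, -2.221, 0.0]
force: [-0.2, -0.8, -0.2]
width: 0.997
gripper_force: 0.0
```

Call:
move_arm(motion=[{"tx": 0, "ty": 0, "tz": -0.02, "twist": 0}, {"tx": 0, "ty": 0, "tz": -0.04, "twist": 0}, {"tx": 0, "ty": 0, "tz": -0.045, "twist": 0}, {"tx": -0.02, "ty": 0, "tz": -0.035, "twist": 0}, {"tx": -0.045, "ty": 0, "tz": 0, "twist": 0}, {"tx": -0.03, "ty": 0, "tz": 0, "twist": 0}, {"tx": 0, "ty": 0, "tz": 0, "twist": 0}, {"tx": 0, "ty": 0, "tz": 0, "twist": 0}, {"tx": 0, "ty": 0, "tz": 0, "twist": 0}])

```text
clock: 17.85
position: [0.6381, 0.067, 0.2213]
ee_rot: [-2.219, -2.222, -0.001]
force: [0.3, -0.7, 0.4]
width: 1.0
gripper_force: 0.0
```

```bash
python3 - <<'E'
from h import *
print(arm.observe()['position'],arm.observe()['width'])
w=save('wrist','w6'); s=save('side','s6'); sc=save('scene','c6')
cyl('wrist','cover',.028,0.08,.096,(.638,.16)); cyl('side','cover',.028,0.08,.096,(.638,.16));cyl('scene','cover',.028,0.08,.096,(.638,.16))
cyl('wrist','copper_disc',.029,0.0,.012,(.46,.027))
a=cv2.resize(s[180:300,220:380],None,fx=4,fy=4)[:,:,::-1]
b=cv2.resize(w[20:180,230:430],None,fx=3,fy=3)[:,:,::-1]
b=b[:480]; a=a[:480,150:350]
cv2.imwrite('pics/m6.png',np.hstack([a,b]))
E
```

```text
[0.6381 0.067  0.2213] 0.9996333160931806
cover wrist conf 0.74 fit [0.6383 0.1604] rms px 0.87 n 175
cover side conf 0.66 fit [0.6392 0.16  ] rms px 0.58 n 78
cover scene conf 0.95 fit [0.6382 0.1618] rms px 0.64 n 75
copper_disc wrist conf 0.63 fit [0.4601 0.0248] rms px 0.92 n 125
```

View pics/m6.png

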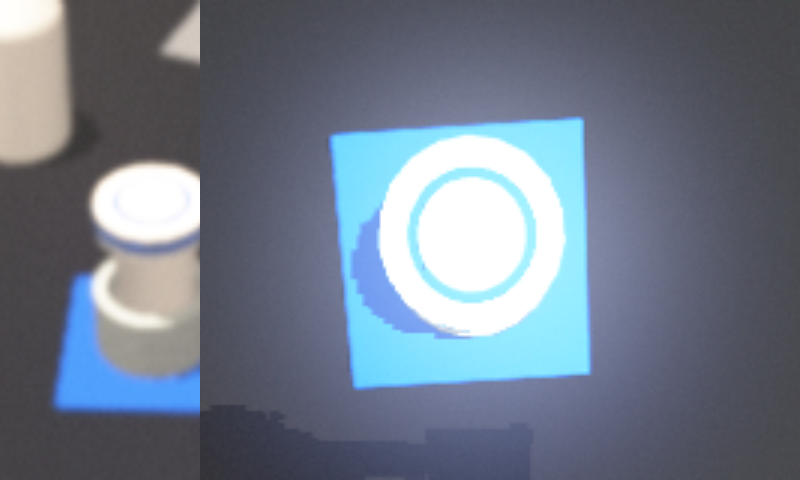

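The cover sits flat on the liner, at (150,205) and (470,235) in the crop, centred at (0.6385,0.1607). Next is the copper disc.

Call:
move_arm(motion=[{"tx": -0.02, "ty": -0.025, "tz": 0, "twist": 0}, {"tx": -0.03, "ty": -0.04, "tz": 0, "twist": 0}, {"tx": -0.035, "ty": -0.045, "tz": 0, "twist": 0}, {"tx": -0.035, "ty": -0.045, "tz": 0, "twist": 0}, {"tx": -0.02, "ty": -0.023, "tz": 0, "twist": 0}, {"tx": 0, "ty": 0, "tz": 0, "twist": 0}, {"tx": 0, "ty": 0, "tz": 0, "twist": 0}, {"tx": 0, "ty": 0, "tz": 0, "twist": 0}])

```text
clock: 19.0
position: [0.4724, -0.0649, 0.2216]
ee_rot: [2.22, 2.222, 0.001]
force: [0.2, 0.3, -0.2]
width: 1.0
gripper_force: 0.0
```

```bash
python3 - <<'E'
from h import *
print(arm.observe()['position'],arm.observe()['width'])
save('wrist','w7')
cyl('wrist','copper_disc',.029,0.0,.012,(.46,.025))
E
```

```text
[ 0.4724 -0.0649  0.2216] 1.0004330344051398
copper_disc wrist conf 0.87 fit [0.4592 0.0257] rms px 0.99 n 137
```

Call:
move_arm(motion=[{"tx": 0.04, "ty": -0.0065, "tz": 0, "twist": 0}, {"tx": 0.04, "ty": -0.006, "tz": 0, "twist": 0}, {"tx": 0.011, "ty": 0, "tz": 0, "twist": 0}, {"tx": 0, "ty": 0, "tz": 0.045, "twist": 0}, {"tx": 0, "ty": 0, "tz": 0.045, "twist": 0}, {"tx": 0, "ty": 0, "tz": 0.045, "twist": 0}, {"tx": 0, "ty": 0, "tz": 0.04, "twist": 0}, {"tx": 0, "ty": 0, "tz": 0.025, "twist": 0}, {"tx": 0, "ty": 0, "tz": 0.01, "twist": 0}, {"tx": 0, "ty": 0, "tz": 0.005, "twist": 0}, {"tx": 0, "ty": 0, "tz": 0, "twist": 0}, {"tx": 0, "ty": 0, "tz": 0, "twist": 0}])

```text
clock: 20.3
position: [0.4599, 0.0253, 0.0074]
ee_rot: [2.221, 2.221, 0.002]
force: [0.0, 0.0, -0.6]
width: 0.999
gripper_force: 0.0
```

Call:
move_arm(motion=[{"tx": 0, "ty": 0, "tz": 0.0025, "twist": 0}, {"tx": 0, "ty": 0, "tz": 0, "twist": 0}, {"tx": 0, "ty": 0, "tz": 0, "twist": 0}, {"tx": 0, "ty": 0, "tz": 0, "twist": 0}, {"tx": 0, "ty": 0, "tz": 0, "twist": 0}, {"tx": 0, "ty": 0, "tz": 0, "twist": 0}, {"tx": 0, "ty": 0, "tz": 0, "twist": 0}, {"tx": 0, "ty": 0, "tz": 0, "twist": 0}], gripper=1, squeeze=25)

```text
clock: 21.1
position: [0.459, 0.0251, 0.004]
ee_rot: [2.221, 2.221, 0.0]
force: [-0.5, 1.0, 4.1]
width: 0.608
gripper_force: 25.0
```

Call:
move_arm(motion=[{"tx": 0, "ty": 0, "tz": -0.01, "twist": 0}, {"tx": 0, "ty": 0, "tz": -0.02, "twist": 0}, {"tx": 0, "ty": 0, "tz": -0.04, "twist": 0}, {"tx": 0, "ty": 0, "tz": -0.045, "twist": 0}, {"tx": 0, "ty": 0, "tz": -0.02, "twist": 0}, {"tx": 0, "ty": 0, "tz": 0, "twist": 0}, {"tx": 0, "ty": 0, "tz": 0, "twist": 0}])

```text
clock: 21.8
position: [0.4585, 0.025, 0.139]
ee_rot: [2.221, 2.221, 0.0]
force: [-1.1, 1.3, -2.9]
width: 0.611
gripper_force: 25.0
```

```bash
python3 - <<'E'
from h import *
o=arm.observe();print(o['position'],o['width'],o['force'])
w=save('wrist','w8'); s=save('side','s8')
z=o['position'][2]-.004
cyl('side','copper_disc',.029,z,z+.012,(.46,.025)); cyl('wrist','copper_disc',.029,z,z+.012,(.46,.025))
p=proj('side',o['position'])[0].astype(int); print(p)
a=cv2.resize(s[p[1]-60:p[1]+40,p[0]-50:p[0]+50],(400,400))[:,:,::-1]
b=w[:,160:480][:,:,::-1]
cv2.imwrite('pics/m8.png',np.hstack([a,b]))
E
```

```text
[0.4585 0.025  0.139 ] 0.6112673098644333 [-1.1264  1.3466 -2.9368]
copper_disc side conf 0.88 fit [0.4585 0.0289] rms px 1.09 n 63
copper_disc wrist conf 0.94 fit [0.458  0.0253] rms px 16.59 n 265
[385 180]
```

View pics/m8.png

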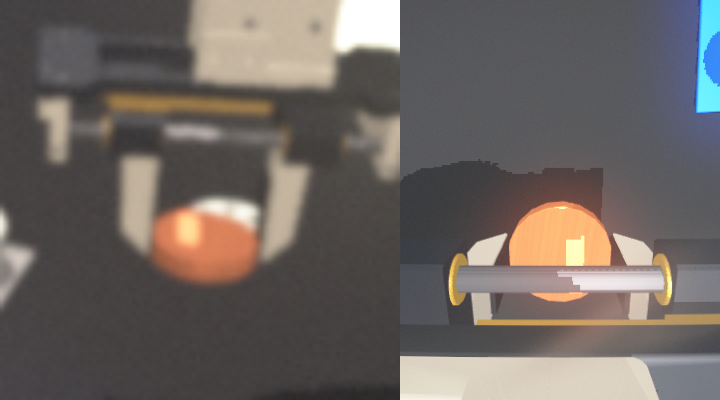

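```bash
python3 - <<'E'
from h import *
z=.135;a=np.linspace(0,2*np.pi,72)
for cam,f in(('wrist','w8'),('side','s8')):
    im=cv2.imread(f'pics/{f}.png'); hsv=cv2.cvtColor(im,cv2.COLOR_BGR2HSV)
    m=((hsv[:,:,0]<16)&(hsv[:,:,1]>120)).astype(np.uint8)
    n,l,st,_=cv2.connectedComponentsWithStats(m); i=1+st[1:,4].argmax(); ys,xs=np.where(l==i); print(cam,'obs',xs.min(),xs.max(),ys.min(),ys.max())
    for t in(-.2,-.1,0,.1,.2):
        P=[]
        for h in(0,.012):
            x,y=.029*np.cos(a),.029*np.sin(a)
            c,s=np.cos(t),np.sin(t)
            P.append(np.c_[.4585+x,.025+y*c-(h-.006)*s,z+.006+y*s+(h-.006)*c])
        q=proj(cam,np.vstack(P)); print(t,q.min(0),q.max(0))
E
```

```text
wrist obs 269 371 201 265
-0.2 [267.0348 202.4174] [372.8318 307.8771]
-0.1 [267.0166 201.9447] [372.8048 306.4984]
0 [267.0186 201.9822] [372.7881 304.6514]
0.1 [267.0408 202.5572] [372.8016 302.3775]
0.2 [267.083  203.6931] [372.794  299.7183]
side obs 0 246 114 395
-0.2 [371.9848 169.4034] [399.457  191.2903]
-0.1 [371.9913 170.285 ] [399.444  190.4348]
0 [372.0004 171.2549] [399.4376 189.4698]
0.1 [372.0093 172.2971] [399.4308 188.4046]
0.2 [372.0133 173.4098] [399.4187 187.2553]
```

The copper disc is level and centred in the grip: the side and wrist outlines match zero tilt within about 1 px. Carry it over.

Call:
move_arm(motion=[{"tx": 0.0155, "ty": 0.02, "tz": 0, "twist": 0}, {"tx": 0.03, "ty": 0.04, "tz": 0, "twist": 0}, {"tx": 0.03, "ty": 0.04, "tz": 0, "twist": 0}, {"tx": 0.03, "ty": 0.04, "tz": 0, "twist": 0}, {"tx": 0.02, "ty": 0.03, "tz": 0, "twist": 0}, {"tx": 0.01, "ty": 0.01, "tz": 0, "twist": 0}, {"tx": 0, "ty": 0, "tz": 0.01, "twist": 0}, {"tx": 0, "ty": 0, "tz": 0.01, "twist": 0}, {"tx": 0, "ty": 0, "tz": 0, "twist": 0}, {"tx": 0, "ty": 0, "tz": 0, "twist": 0}, {"tx": 0, "ty": 0, "tz": 0, "twist": 0}])

```text
clock: 23.1
position: [0.6387, 0.16, 0.1193]
ee_rot: [2.222, 2.22, 0.0]
force: [0.1, 0.8, -1.7]
width: 0.609
gripper_force: 25.0
```

Call:
move_arm(motion=[{"tx": 0, "ty": 0, "tz": 0.008, "twist": 0}, {"tx": 0, "ty": 0, "tz": 0.005, "twist": 0}, {"tx": 0, "ty": 0, "tz": 0.003, "twist": 0}, {"tx": 0, "ty": 0, "tz": 0.002, "twist": 0}, {"tx": 0, "ty": 0, "tz": 0.001, "twist": 0}, {"tx": 0, "ty": 0, "tz": 0, "twist": 0}, {"tx": 0, "ty": 0, "tz": 0, "twist": 0}])

```text
clock: 23.8
position: [0.6389, 0.1607, 0.1002]
ee_rot: [2.222, 2.221, 0.0]
force: [-1.7, -0.8, 1.8]
width: 0.612
gripper_force: 25.0
```

Call:
move_arm(motion=[{"tx": 0, "ty": 0, "tz": 0, "twist": 0}, {"tx": 0, "ty": 0, "tz": 0, "twist": 0}, {"tx": 0, "ty": 0, "tz": 0, "twist": 0}, {"tx": 0, "ty": 0, "tz": 0, "twist": 0}, {"tx": 0, "ty": 0, "tz": 0, "twist": 0}, {"tx": 0, "ty": 0, "tz": 0, "twist": 0}], gripper=-1)

```text
clock: 24.4
position: [0.6389, 0.1606, 0.0999]
ee_rot: [2.222, 2.221, 0.0]
force: [0.1, -0.7, -0.5]
width: 0.997
gripper_force: 0.0
```

Call:
move_arm(motion=[{"tx": 0, "ty": 0, "tz": -0.02, "twist": 0}, {"tx": 0, "ty": 0, "tz": -0.04, "twist": 0}, {"tx": 0, "ty": 0, "tz": -0.045, "twist": 0}, {"tx": -0.02, "ty": 0, "tz": -0.02, "twist": 0}, {"tx": -0.045, "ty": 0, "tz": 0, "twist": 0}, {"tx": -0.03, "ty": 0, "tz": 0, "twist": 0}, {"tx": 0, "ty": 0, "tz": 0, "twist": 0}, {"tx": 0, "ty": 0, "tz": 0, "twist": 0}, {"tx": 0, "ty": 0, "tz": 0, "twist": 0}])

```text
clock: 25.3
position: [0.6388, 0.0671, 0.2249]
ee_rot: [-2.219, -2.223, -0.001]
force: [0.3, 0.8, 0.2]
width: 0.999
gripper_force: 0.0
```

```bash
python3 - <<'E'
from h import *
print(arm.observe()['position'],arm.observe()['width'])
w=save('wrist','w9'); s=save('side','s9'); sc=save('scene','c9')
for c in('wrist','side','scene'): cyl(c,'copper_disc',.029,0.096,.108,(.638,.16))
a=cv2.resize(s[180:300,250:350],(400,480))[:,:,::-1]
b=cv2.resize(sc[170:290,345:445],(400,480))[:,:,::-1]
cv2.imwrite('pics/m9.png',np.hstack([a,b]))
E
```

```text
[0.6388 0.0671 0.2249] 0.9992700069086443
copper_disc wrist conf 0.94 fit [0.6387 0.1608] rms px 0.92 n 187
copper_disc side conf 0.85 fit [0.64   0.1597] rms px 0.51 n 78
copper_disc scene conf 0.7 fit [0.6383 0.1621] rms px 0.84 n 72
```

View pics/m9.png

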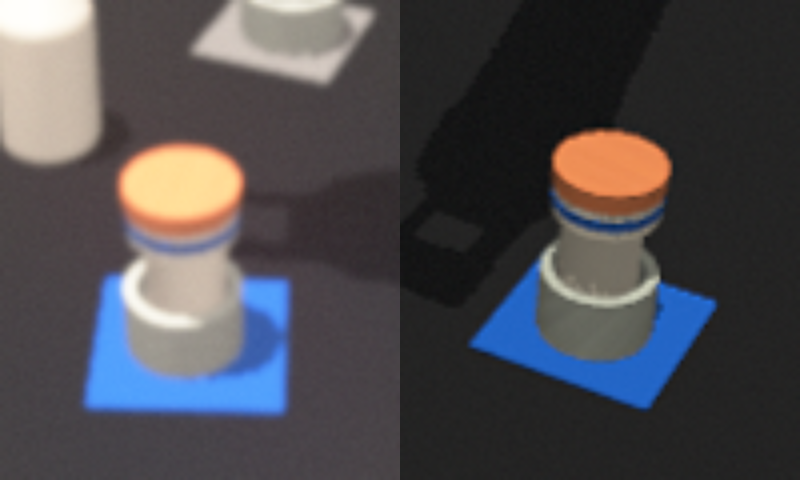

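Copper lies flat and centred on the cover at (180,185) and (610,165) in the crop. Next is the steel disc.

Call:
move_arm(motion=[{"tx": -0.035, "ty": -0.02, "tz": 0, "twist": 0}, {"tx": -0.037, "ty": -0.0214, "tz": 0, "twist": 0}, {"tx": -0.037, "ty": -0.0214, "tz": 0, "twist": 0}, {"tx": -0.037, "ty": -0.0214, "tz": 0, "twist": 0}, {"tx": -0.037, "ty": -0.0214, "tz": 0, "twist": 0}, {"tx": -0.037, "ty": -0.0214, "tz": 0, "twist": 0}, {"tx": -0.037, "ty": -0.0214, "tz": 0, "twist": 0}, {"tx": -0.037, "ty": -0.0214, "tz": 0, "twist": 0}, {"tx": -0.037, "ty": -0.0214, "tz": 0, "twist": 0}, {"tx": -0.037, "ty": -0.0214, "tz": 0, "twist": 0}, {"tx": -0.034, "ty": -0.0214, "tz": 0, "twist": 0}, {"tx": 0, "ty": 0, "tz": 0, "twist": 0}])

```text
clock: 26.8
position: [0.4009, -0.3418, 0.2251]
ee_rot: [2.23, 2.211, -0.004]
force: [0.2, -0.2, -0.9]
width: 1.0
gripper_force: 0.0
```

Call:
move_arm(motion=[{"tx": 0, "ty": 0, "tz": 0, "twist": 0}, {"tx": 0, "ty": 0, "tz": 0, "twist": 0}])

```text
clock: 27.0
position: [0.4057, -0.3353, 0.2249]
ee_rot: [-2.22, -2.223, -0.001]
force: [0.3, 0.3, 0.0]
width: 0.999
gripper_force: 0.0
```

```bash
python3 - <<'E'
from h import *
print(arm.observe()['position'],arm.observe()['ee_rot'])
save('wrist','w10')
cyl('wrist','steel_disc',.030,0.0,.016,(.405,-.238))
E
```

```text
[ 0.4057 -0.3353  0.2249] [-2.2198 -2.2231 -0.0011]
steel_disc wrist conf 0.92 fit [ 0.4097 -0.2296] rms px 0.83 n 144
```

Call:
move_arm(motion=[{"tx": 0.045, "ty": 0.002, "tz": 0, "twist": 0}, {"tx": 0.045, "ty": 0.002, "tz": 0, "twist": 0}, {"tx": 0.015, "ty": 0, "tz": 0, "twist": 0}, {"tx": 0, "ty": 0, "tz": 0.045, "twist": 0}, {"tx": 0, "ty": 0, "tz": 0.045, "twist": 0}, {"tx": 0, "ty": 0, "tz": 0.045, "twist": 0}, {"tx": 0, "ty": 0, "tz": 0.04, "twist": 0}, {"tx": 0, "ty": 0, "tz": 0.025, "twist": 0}, {"tx": 0, "ty": 0, "tz": 0.014, "twist": 0}, {"tx": 0, "ty": 0, "tz": 0.005, "twist": 0}, {"tx": 0, "ty": 0, "tz": 0, "twist": 0}, {"tx": 0, "ty": 0, "tz": 0, "twist": 0}])

```text
clock: 28.3
position: [0.4096, -0.2312, 0.0066]
ee_rot: [2.22, 2.221, 0.001]
force: [0.3, -0.2, 0.7]
width: 1.0
gripper_force: 0.0
```

Call:
move_arm(motion=[{"tx": 0, "ty": 0, "tz": 0, "twist": 0}, {"tx": 0, "ty": 0, "tz": 0, "twist": 0}, {"tx": 0, "ty": 0, "tz": 0, "twist": 0}, {"tx": 0, "ty": 0, "tz": 0, "twist": 0}, {"tx": 0, "ty": 0, "tz": 0, "twist": 0}, {"tx": 0, "ty": 0, "tz": 0, "twist": 0}, {"tx": 0, "ty": 0, "tz": 0, "twist": 0}, {"tx": 0, "ty": 0, "tz": 0, "twist": 0}], gripper=1)

```text
clock: 29.1
position: [0.4091, -0.2315, 0.0061]
ee_rot: [2.221, 2.221, 0.0]
force: [-0.4, 0.6, 3.8]
width: 0.631
gripper_force: 25.0
```

Call:
move_arm(motion=[{"tx": 0, "ty": 0, "tz": -0.015, "twist": 0}, {"tx": 0, "ty": 0, "tz": -0.03, "twist": 0}, {"tx": 0, "ty": 0, "tz": -0.04, "twist": 0}, {"tx": 0, "ty": 0, "tz": -0.045, "twist": 0}, {"tx": 0.02, "ty": 0.01, "tz": -0.03, "twist": 0}, {"tx": 0.035, "ty": 0.02, "tz": 0, "twist": 0}, {"tx": 0.038, "ty": 0.022, "tz": 0, "twist": 0}, {"tx": 0.038, "ty": 0.022, "tz": 0, "twist": 0}, {"tx": 0.038, "ty": 0.022, "tz": 0, "twist": 0}, {"tx": 0.038, "ty": 0.022, "tz": 0, "twist": 0}, {"tx": 0.038, "ty": 0.022, "tz": 0, "twist": 0}, {"tx": 0.035, "ty": 0.022, "tz": 0, "twist": 0}])

```text
clock: 30.3
position: [0.5705, 0.0505, 0.1649]
ee_rot: [-2.22, -2.221, 0.003]
force: [0.7, -0.3, -4.3]
width: 0.633
gripper_force: 25.0
```

Call:
move_arm(motion=[{"tx": 0.035, "ty": 0.022, "tz": 0, "twist": 0}, {"tx": 0.03, "ty": 0.022, "tz": 0, "twist": 0}, {"tx": 0.025, "ty": 0.014, "tz": 0, "twist": 0}, {"tx": 0.015, "ty": 0.007, "tz": 0, "twist": 0}, {"tx": 0, "ty": 0, "tz": 0, "twist": 0}, {"tx": 0, "ty": 0, "tz": 0, "twist": 0}, {"tx": 0, "ty": 0, "tz": 0, "twist": 0}])

```text
clock: 31.0
position: [0.6353, 0.1516, 0.1656]
ee_rot: [2.223, 2.219, -0.003]
force: [-0.0, -0.8, -4.0]
width: 0.634
gripper_force: 25.0
```

Remaining: dx +0.0035, dy +0.008, down to about 0.120, then check.

Call:
move_arm(motion=[{"tx": 0.008, "ty": 0.0035, "tz": 0, "twist": 0}, {"tx": 0, "ty": 0, "tz": 0.02, "twist": 0}, {"tx": 0, "ty": 0, "tz": 0.015, "twist": 0}, {"tx": 0, "ty": 0, "tz": 0.005, "twist": 0}, {"tx": 0, "ty": 0, "tz": 0, "twist": 0}, {"tx": 0, "ty": 0, "tz": 0, "twist": 0}, {"tx": 0, "ty": 0, "tz": 0, "twist": 0}])

```text
clock: 31.7
position: [0.6399, 0.1617, 0.1268]
ee_rot: [2.221, 2.221, 0.002]
force: [-0.9, 0.6, -4.1]
width: 0.633
gripper_force: 25.0
```

```bash
python3 - <<'E'
from h import *
o=arm.observe();print(o['position'],o['width'])
z=o['position'][2]-.006
for c in('side','scene'):
    im=save(c,c+'11'); cyl(c,'steel_disc',.03,z,z+.016,(.639,.16))
E
```

```text
[0.6399 0.1617 0.1268] 0.6331732130451745
steel_disc side conf 0.97 fit [0.6398 0.163 ] rms px 0.88 n 83
steel_disc scene conf 0.7 fit [0.6401 0.1623] rms px 4.14 n 61
```

Call:
move_arm(motion=[{"tx": -0.0025, "ty": -0.0008, "tz": 0.004, "twist": 0}, {"tx": 0, "ty": 0, "tz": 0.004, "twist": 0}, {"tx": 0, "ty": 0, "tz": 0.002, "twist": 0}, {"tx": 0, "ty": 0, "tz": 0.0015, "twist": 0}, {"tx": 0, "ty": 0, "tz": 0.001, "twist": 0}, {"tx": 0, "ty": 0, "tz": 0, "twist": 0}, {"tx": 0, "ty": 0, "tz": 0, "twist": 0}])

```text
clock: 32.6
position: [0.6387, 0.1593, 0.1142]
ee_rot: [2.221, 2.221, 0.001]
force: [-3.6, -0.4, 6.5]
width: 0.634
gripper_force: 25.0
```

Contact. Release and rise.

Call:
move_arm(motion=[{"tx": 0, "ty": 0, "tz": 0, "twist": 0}, {"tx": 0, "ty": 0, "tz": 0, "twist": 0}, {"tx": 0, "ty": 0, "tz": 0, "twist": 0}, {"tx": 0, "ty": 0, "tz": 0, "twist": 0}, {"tx": 0, "ty": 0, "tz": 0, "twist": 0}, {"tx": 0, "ty": 0, "tz": 0, "twist": 0}], gripper=-1)

```text
clock: 33.2
position: [0.6386, 0.1591, 0.1134]
ee_rot: [2.222, 2.221, 0.0]
force: [-0.4, 0.3, 0.1]
width: 0.994
gripper_force: 0.0
```

Call:
move_arm(motion=[{"tx": 0, "ty": 0, "tz": -0.02, "twist": 0}, {"tx": 0, "ty": 0, "tz": -0.04, "twist": 0}, {"tx": 0, "ty": 0, "tz": -0.045, "twist": 0}, {"tx": -0.02, "ty": 0, "tz": -0.02, "twist": 0}, {"tx": -0.045, "ty": 0, "tz": 0, "twist": 0}, {"tx": -0.03, "ty": 0, "tz": 0, "twist": 0}, {"tx": 0, "ty": 0, "tz": 0, "twist": 0}, {"tx": 0, "ty": 0, "tz": 0, "twist": 0}, {"tx": 0, "ty": 0, "tz": 0, "twist": 0}])

```text
clock: 34.1
position: [0.6384, 0.0656, 0.2384]
ee_rot: [-2.219, -2.222, -0.001]
force: [0.1, 0.5, -0.2]
width: 0.999
gripper_force: 0.0
```

```bash
python3 - <<'E'
from h import *
print(arm.observe()['position'],arm.observe()['width'])
w=save('wrist','w12'); s=save('side','s12'); sc=save('scene','c12')
for c in('wrist','side','scene'): cyl(c,'steel_disc',.03,0.108,.124,(.638,.16))
a=cv2.resize(s[180:300,250:350],(400,480))[:,:,::-1]
b=cv2.resize(sc[160:280,345:545],(400,240))[:,:,::-1]; d=cv2.resize(w[0:200,160:480],(400,240))[:,:,::-1]
cv2.imwrite('pics/m12.png',np.hstack([a,np.vstack([b,d])]))
E
```

```text
[0.6384 0.0656 0.2384] 0.9987909817416996
steel_disc wrist conf 0.57 fit [0.6382 0.1602] rms px 0.98 n 196
steel_disc side conf 0.82 fit [0.6397 0.1592] rms px 0.84 n 81
steel_disc scene conf 0.94 fit [0.6374 0.161 ] rms px 0.71 n 79
```

View pics/m12.png

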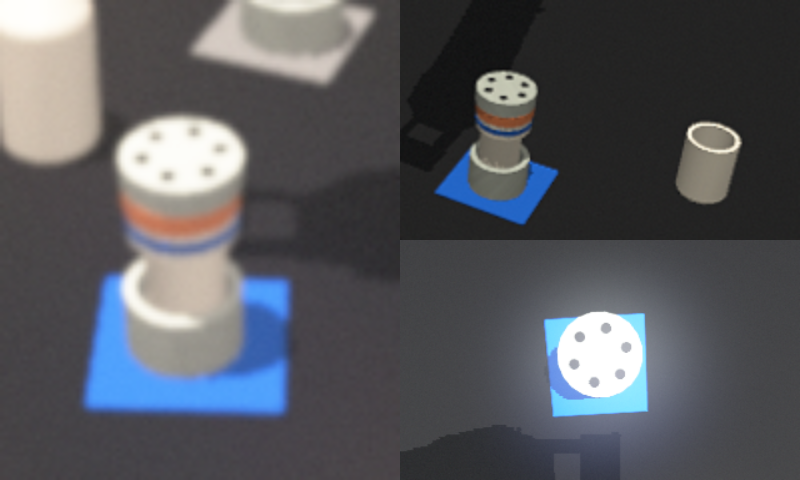

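The whole stack stands level and centred, with the steel disc on top at (180,155). The other liner is upright at (708,165), and the arm is clear of everything.

```bash
python3 -c "
from cell import arm
print(arm.sign_off())"
```

```text
the job is handed in; nothing more can be done
None
```

The vessel is assembled in the narrow jacket on the blue mat (narrow liner, cover, copper disc, steel disc) and handed in at about 34 s; the last pictures show the stack level and centred with the wide liner still upright, and the hand-in returned no verdict.

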